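# Load the coin-roll magazine

### The arm

A 7-joint arm with a two-finger parallel gripper is mounted at the origin on a cart in front of the work surface, level with it; the furniture and walls round the work are solid. World frame = base frame: x ahead of the robot, y to its left, z up, the work surface at z = 0. Lengths are in mm, angles in rad, forces in N, time in s.
With the tool pointing down it reaches from about 425 to 975 mm from the base axis. Payload 16.7 kg.
Tool frame: the origin (TCP) lies midway between the tips of the shut fingers; the grasp point (between the pads) lies 19 mm behind it; z points along the fingers, y is the line along which they close (so a half turn about z gives the same grasp; the last joint's range is limited). The gripper opens to 85 mm and grips with 20 to 120 N. Pads are 22 mm wide; open, the fingers measure 114 mm over their backs; the gripper's body (76 mm by 85 mm) begins 54 mm behind the grasp point. The pads swing forward as they close: fully open they stand 13 mm farther back than shut.
Start: joints at [1.085, 0.426, 0.074, 1.606, -0.034, 1.111, -0.067], TCP at [223.034, -637.049, 231.302] pointing down, gripper open.
Joint ranges: [-2.85, 2.85], [-0.5, 2.14], [-1.23, 1.37], [0.21, 2.46], [-1.02, 4.16], [0.16, 2.05], [-2.73, 2.73]. Speed limits (rad/s): [1.89, 1.89, 2.39, 2.39, 3.01, 3.01, 3.01].

### API

Orientations are given as a 3x3 rotation matrix whose columns are the frame's x, y, z axes.
In Python, from cell import env, eyes, spotter gives the robot as it stands.
- The arm moves only by the shell command python3 -m creep 'ROWS' [FORCE]. ROWS is JSON, a list of rows, each a list of 5 numbers: the shift along the tool's x, y, z in cm, then the turn about the tool's z in rad, then the opening, from -1 (shut) to 1 (fully open). A call has 1 to 12 rows; each row shifts and turns the commanded pose from where the row before left it, along the tool's axes as they then stand; what a row does not reach is not made up. A row lasts 1/12 s, in which the tool goes at most 41.7 mm and 7.16 degrees, less where a joint would pass 70% of its speed; a pose out of reach is approached as far as the arm can. A call with a gripper value outside its range is refused whole. The fingers move at their own pace and stop on an object; FORCE is the grip in N (left out, the last holds). Time passes only in rows, so rows that do not move let the fingers close. It gives the time, the measured TCP pose, the force, the opening and the grip force at its end, in the units of the state.
- env.read_state(): the state, without advancing time (a new reading comes with each control period).
- eyes.get_image(name): name is "scene" or "top" or "wrist"; returns (picture, depth): 384x512x3 uint8, blue, green, red; 384x512 float32, mm along the optical axis (not along the pixel's ray), 0 where there is no reading.
- eyes.calibration(name): a dict with "fx", "fy", "cx", "cy" (pixels), "k1" (the pictures are not rectified: a ray, as slopes to the right and down, at radius r is drawn at 1 + k1 r^2 times it, then the intrinsics apply), "cam_to_world" (4x4, takes a point from camera to world coordinates). Camera axes: x right, y down, z forward; pixel columns grow to the right and rows downward; lengths in mm; the calibration is good to about 2 mm. A picture is of the moment at which its call begins: read the wrist's pose just before it. calibration takes no time and is no camera call; for the wrist camera it gives the pose at the moment of the call.
- env.hand_in(): hands the job in; it is judged then, once.
Trained networks look in the newest picture that a camera, given by its name, has taken for a name from the list of things; names that differ only in an ending like _2 or _b are one class to them, and where a whole thing is asked for, a point or a joint stands for the part that bears it (a point fixed in the world has none). Each returns a list of dicts, best first, with "score" (0 to 1); they miss things now and then, are a little off and sometimes report something else, mostly with a low value. They report only what shows in the picture. A call takes as long as a camera call. They do not tell look-alikes from the thing itself.
- spotter.masks_of(camera, target): "region" (384x512 bool, what is visible of it) and "position" ([column, row] in pixels, amid what is visible of it).
- spotter.mark_of(camera, target): "position" ([column, row] in pixels: a listed point, or the origin of a listed thing).
The state is a dict: "clock": time; "joint_pos": joint angles; "joint_vel": joint speeds; "tau": joint torques, N m; "tcp_pos": TCP position; "eef_rot": TCP orientation; "ft_force": force on the tool from outside, world axes, zero at the start; "moment": the same for the moment, N m; "grip_width": opening from 0.0 (shut) to 1.0 (fully open); "grip_force": force on a finger pad.
Only numpy, scipy, OpenCV 4.12 (cv2) and the standard library are available. Lean on these libraries where they do the work, as an engineer would, in place of code of your own. Each camera call takes 0.05 s, during which the arm holds its last target. There are 200 camera calls.

### The job

Load the three paper coin rolls into the dark grey spring magazine on the counter, lying flat one above the other: the thickest at the bottom, the medium one on it, the thinnest on top. Press the pile down until the spring follower is fully home, so that it stays there, and leave the label gun, the stamp and the ink pad where they are.

Things in the scene. Friction and masses are not known exactly. Their poses are not given: they have to be found in the camera images.
- thick_roll_center (a point): Thickest and longest coin roll: paper cylinder with a white middle band and yellow-olive ends, 26.6 mm diameter, 74 mm long, up to 180 g, lying on the counter. The point is the middle of the cylinder (13.3 mm above the counter at the start); its y axis runs along the cylinder.
- medium_roll_center (a point): Medium coin roll: paper cylinder with a white middle band and blue ends, 23.8 mm diameter, 68 mm long, up to 150 g. The point is the middle of the cylinder (11.9 mm above the counter at the start); its y axis runs along the cylinder.
- thin_roll_center (a point): Thinnest and shortest coin roll: paper cylinder with a white middle band and brown ends, 21 mm diameter, 62 mm long, up to 120 g. The point is the middle of the cylinder (10.5 mm above the counter at the start); its y axis runs along the cylinder.
- magazine: Fixed dark grey magazine, base plate 64 x 116 mm; origin under its middle at counter height. Rolls lie along its y in a slot 34 mm wide (x), 88 mm long; four side posts at |y| 21 to 45 mm and two end walls, straight up to 86 mm, flared to a mouth about 50 x 105 mm at 98 mm. For |y| under 21 mm the sides are open: fingers closing along x on a roll's middle go down with it.
- follower (a joint): Spring follower, the plate under the rolls: value in m, 0 = up, grows downward, 0.024 = fully down; starts at 0 to 0.005. Moving it takes 9 to 12 N in all (the rolls' weight, up to 4.5 N, counts in). Friction holds it where it was pressed; the rolls' weight alone does not move it.
- follower_top (a point): Middle of the follower's upper face; 34 mm above the counter when up, 10 mm when fully down. The plate is 30 mm wide at its two ends and 14 mm wide between the posts, where the fingers pass.
- label_gun: Blue price label gun lying on its side, 67 x 152 x 36 mm, origin under its middle. Bystander: leave alone.
- rubber_stamp: Rubber stamp with a wooden grip, standing, 31 x 58 x 72 mm, origin under its middle. Bystander: leave alone.
- ink_pad: Blue ink pad tin, 68 x 110 x 20 mm, origin under its middle. Bystander: leave alone.
Things that resemble listed ones, but are neither listed nor needed, are in the scene too. Leave any orange look-alike of the part that bears medium_roll_center alone.

How it is judged (in metres and radians):
At the end, for the whole second after the job is handed in: Follower at least 21 mm down; in the slot thick, medium, thin roll from below (centres 19-30, 39-54, 57-78 mm above the counter), each within 10 mm of the slot's middle sideways, 15 mm lengthwise and 0.2 rad of its direction; all at rest (value of joint follower above 0.021 m and x of thick_roll_center in the frame of magazine between -0.01 and 0.01 m and y of thick_roll_center in the frame of magazine between -0.015 and 0.015 m and z of thick_roll_center in the frame of magazine between 0.019 and 0.03 m and angle between the y axis of each of thick_roll_center, medium_roll_center, thin_roll_center and the y axis of magazine, either way round below 0.2 rad and linear speed of each of thick_roll, medium_roll, thin_roll below 0.02 m/s and x of medium_roll_center in the frame of magazine between -0.01 and 0.01 m and y of medium_roll_center in the frame of magazine between -0.015 and 0.015 m and z of medium_roll_center in the frame of magazine between 0.039 and 0.054 m and x of thin_roll_center in the frame of magazine between -0.01 and 0.01 m and y of thin_roll_center in the frame of magazine between -0.015 and 0.015 m and z of thin_roll_center in the frame of magazine between 0.057 and 0.078 m); the robot touches nothing.
It fails at once if the label gun was moved more than 30 mm (distance of label_gun from where it was at the start of the episode above 0.03 m).
It fails at once if the stamp was moved more than 30 mm or knocked over (distance of rubber_stamp from where it was at the start of the episode above 0.03 m or angle between rubber_stamp's own z axis and vertical above 0.5 rad).
It fails at once if the ink pad was moved more than 30 mm (distance of ink_pad from where it was at the start of the episode above 0.03 m).
It also fails if it takes over 91 s, if anything falls off the work surface, if the arm or the gripper's body presses on something with over 40 N, if the wrist force passes 120 N, or if a joint passes its speed limit or range.

## Working session

There is one attempt and no reset: what is moved stays moved. The work goes in short steps, Python scripts to look and compute and a shell command to move; the robot and the scene stay as the last step left them, time stands still between calls to the robot, and variables do not carry over. Pictures are saved under pics/ and viewed, at most 14 in all, crops included, and the job is handed in when it is done.

```bash
ls; mkdir -p pics; cat > h.py <<'E'
import numpy as np, cv2
from cell import env, eyes, spotter
def snap(n,f=None):
    c=eyes.calibration(n); im,d=eyes.get_image(n)
    if f: cv2.imwrite('pics/'+f,im)
    return im,d,c
def pts(c,px,z):
    """pixels Nx2, depth mm (N) -> world"""
    K=np.array([[c['fx'],0,c['cx']],[0,c['fy'],c['cy']],[0,0,1.]])
    u=cv2.undistortPoints(np.array(px,float).reshape(-1,1,2),K,np.array([c['k1'],0,0,0,0.])).reshape(-1,2)
    z=np.atleast_1d(z).astype(float)
    P=np.c_[u*z[:,None],z,np.ones(len(z))]
    return (P@np.array(c['cam_to_world']).T)[:,:3]
def plane(c,px,h):
    """pixel -> world point at height h"""
    a=pts(c,[px],1.)[0]; o=np.array(c['cam_to_world'])[:3,3]
    return o+(a-o)*(h-o[2])/(a[2]-o[2])
E
python3 - <<'E'
from h import *
s=env.read_state(); print(s['clock'],s['tcp_pos'],np.round(s['eef_rot'],3).tolist(),s['grip_width'])
for n in('scene','top'):
    im,d,c=snap(n,n+'0.png'); print(n,np.round(np.array(c['cam_to_world'])[:3,3]))
    for t in('thick_roll_center','medium_roll_center','thin_roll_center','magazine','label_gun','rubber_stamp','ink_pad'):
        for m in spotter.masks_of(n,t):
            r=m['region']&(d>0); v,u=np.nonzero(r)
            if len(u)<5: continue
            P=pts(c,np.c_[u,v],d[v,u]); 
            hi=np.percentile(P[:,2],95)
            Q=P[:,:2]; rc=cv2.minAreaRect(Q.astype(np.float32))
            print(t,round(m['score'],2),np.round(m['position']),len(u),'med',np.round(np.median(P,0)),'top',round(hi),'rect',np.round(rc[0]),np.round(rc[1]),round(rc[2]))
E
```

```text
pics
0.0 [ 222.909526   -636.69668184  230.59295915] [[0.944, 0.33, -0.001], [0.33, -0.944, 0.001], [-0.0, -0.001, -1.0]] 0.9997629348250868
scene [-134.  825. 1146.]
thick_roll_center 0.61 [321. 161.] 128 med [ 499. -264.   25.] top 30 rect [ 504. -271.] [25. 80.] 43
medium_roll_center 0.7 [260. 168.] 107 med [618. -90.  22.] top 27 rect [623. -95.] [20. 74.] 39
medium_roll_center 0.42 [322. 203.] 161 med [ 384. -105.   21.] top 26 rect [ 390. -111.] [34. 80.] 61
thin_roll_center 0.62 [289. 136.] 394 med [ 648. -301.   19.] top 25 rect [ 653. -309.] [ 68. 110.] 0
thin_roll_center 0.53 [214. 269.] 147 med [475. 299.  19.] top 24 rect [477. 297.] [21. 64.] 39
magazine 0.85 [272. 213.] 1027 med [461.  46.  43.] top 97 rect [489.  15.] [ 96. 205.] 12
label_gun 0.89 [204. 213.] 803 med [627. 176.  32.] top 38 rect [646. 169.] [168.  88.] 87
rubber_stamp 0.68 [156. 255.] 248 med [612. 377.  20.] top 72 rect [618. 373.] [27. 60.] 50
ink_pad 0.7 [289. 135.] 451 med [ 649. -303.   19.] top 25 rect [ 654. -310.] [ 71. 115.] 2
top [ 373.   -2. 1239.]
thick_roll_center 0.48 [349. 214.] 236 med 
[... 310 characters left out ...]
6.  19.] top 24 rect [477. 297.] [19. 60.] 36
thin_roll_center 0.25 [213. 169.] 721 med [629. 168.  33.] top 38 rect [636. 177.] [147.  69.] 89
magazine 0.61 [246. 225.] 753 med [461.  56.  33.] top 99 rect [465.  53.] [ 66. 115.] 11
magazine 0.37 [361. 164.] 702 med [ 653. -310.   19.] top 23 rect [ 657. -311.] [ 75. 109.] 1
label_gun 0.78 [211. 168.] 644 med [629. 168.  33.] top 38 rect [632. 178.] [144.  56.] 87
rubber_stamp 0.5 [148. 175.] 217 med [618. 369.  16.] top 73 rect [627. 381.] [54. 58.] 50
rubber_stamp 0.44 [352. 212.] 205 med [ 498. -269.   24.] top 30 rect [ 502. -275.] [29. 82.] 46
ink_pad 0.71 [358. 166.] 705 med [ 653. -310.   19.] top 23 rect [ 655. -312.] [110.  67.] 90
```

```bash
python3 - <<'E'
import cv2
im=cv2.imread('pics/top0.png'); cv2.imwrite('pics/topA.png',cv2.resize(im[120:290,130:390],None,fx=3,fy=3,interpolation=cv2.INTER_CUBIC))
E
```

```text
(no output)
```

View pics/topA.png

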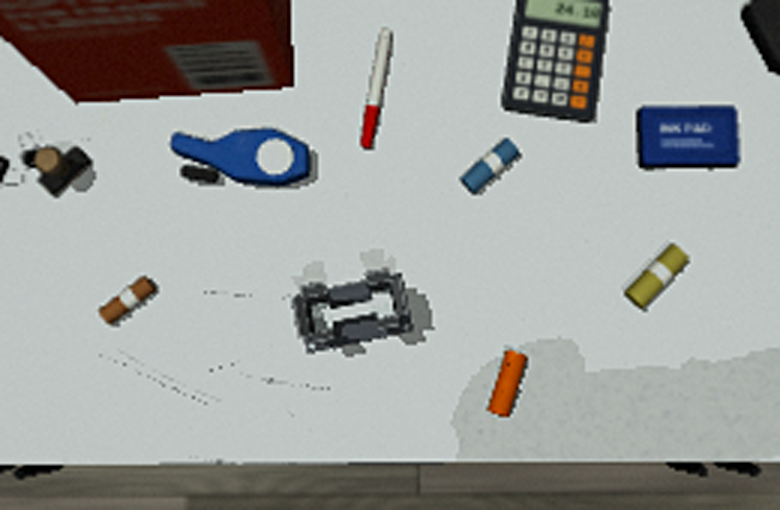

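Crop of the top picture: rolls are olive (full-frame px 348,212), blue (293,175) and brown (173,220). Two things could be the medium roll: blue with a white band at (293,175), and plain orange at (299,247). Blue fits the description, so orange is the look-alike to leave alone. The magazine is at (247,225).

```bash
python3 -m creep '[[3.2,-2.1,0,0,1],[3.2,-2.1,0,0,1],[3.2,-2.1,0,0,1],[3.2,-2.1,0,0,1],[3.2,-2.1,0,0,1],[3.2,-2.1,0,0,1],[3.2,-2.1,0,0,1],[3.2,-2.1,0,0,1],[3.2,-2.1,0,0,1],[3.2,-2.1,0,0,1],[3.2,-2.1,0,0,1],[3.2,-2.1,0,0,1]]' 60
cat >> h.py <<'E'
def roll(name,cam='wrist',f=None):
    im,d,c=snap(cam,f); out=[]
    for m in spotter.masks_of(cam,name):
        r=m['region'].astype(np.uint8)
        v,u=np.nonzero(r&(d>0)); P=pts(c,np.c_[u,v],d[v,u])
        h=np.median(P[:,2]); k=abs(P[:,2]-h)<15; P=P[k]
        rc=cv2.minAreaRect(P[:,:2].astype(np.float32)); b=cv2.boxPoints(rc)
        e=max((b[1]-b[0],b[2]-b[1]),key=np.linalg.norm); a=np.degrees(np.arctan2(e[1],e[0]))
        col=im[v,u].mean(0)
        out.append((round(m['score'],2),np.round(m['position']).tolist(),np.round(rc[0],1),np.round(rc[1],1),'ax',round((a+90)%180-90,1),'top',round(np.percentile(P[:,2],95),1),np.round(col)))
    for o in out: print(name,*o)
def go(x,y,z,axdeg=None,yofs=90):
    """print shift in tool cm and turn so that tool y is perpendicular to axis axdeg"""
    s=env.read_state(); R=np.array(s['eef_rot']); p=np.array(s['tcp_pos'])
    print('clock',round(s['clock'],2),'tcp',np.round(p,1),'F',np.round(s['ft_force'],1),'w',round(s['grip_width'],3),'gf',round(s['grip_force'],1))
    print('shift cm',np.round(R.T@(np.array([x,y,z])-p)/10,2))
    if axdeg is not None:
        cur=np.degrees(np.arctan2(R[1,1],R[0,1])); t=-((axdeg+90-cur+90)%180-90)
        print('turn rad',round(np.radians(t),3),'or',round(np.radians(t-np.sign(t)*180),3),'q7',round(s['joint_pos'][6],2))
E
python3 - <<'E'
from h import *
roll('thick_roll_center',f='w1.png'); go(502,-274,200)
E
```

```text
clock: 1.8
tcp_pos: [503.1, -270.7, 231.6]
eef_rot: [[0.944, 0.33, 0.0], [0.33, -0.944, -0.0], [0.0, 0.0, -1.0]]
ft_force: [0.7, -0.8, 0.2]
grip_width: 1.0
grip_force: 0.0
thick_roll_center 0.97 [253.0, 164.0] [ 498.7 -269.7] [25.9 73.1] ax -44.3 top 26.1 [111. 139. 141.]
clock 1.9 tcp [ 506.1 -266.4  231.5] F [-0.9 -1.1  0.1] w 1.001 gf 0.0
shift cm [-0.65  0.58  3.15]
```

```bash
python3 - <<'E'
from h import *
roll('thick_roll_center'); go(500,-268,130,-44.3)
E
```

```text
thick_roll_center 0.85 [253.0, 170.0] [ 498.7 -269.9] [26.4 73.7] ax -44.8 top 26.1 [ 97. 131. 134.]
clock 2.0 tcp [ 502.7 -271.4  231.3] F [-0.  -0.6 -0.3] w 1.002 gf 0.0
shift cm [-0.15 -0.41 10.13]
turn rad 1.112 or -2.029 q7 -0.89
```

View pics/w1.png

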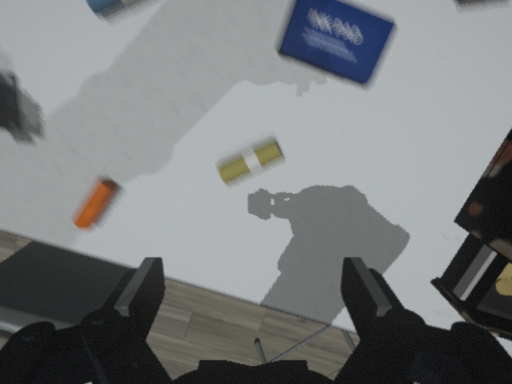

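Wrist view: the olive roll with the white band is at (253,162), the orange decoy at (97,203) and the ink pad at (337,38). The size matches 26.4 x 73.7, so this is the thick roll.

```bash
python3 -m creep '[[-0.33,-0.27,0,0,1],[0,0,1,0.123,1],[0,0,1,0.123,1],[0,0,1,0.123,1],[0,0,1,0.123,1],[0,0,1,0.123,1],[0,0,1,0.123,1],[0,0,1,0.123,1],[0,0,1,0.123,1],[0,0,1,0.123,1],[0,0,0,0,1],[0,0,0,0,1]]' 60
python3 - <<'E'
from h import *
roll('thick_roll_center'); go(498.7,-269.9,2,-44.6)
E
```

```text
clock: 3.0
tcp_pos: [497.2, -271.6, 141.3]
eef_rot: [[0.719, -0.695, -0.001], [-0.695, -0.719, 0.0], [-0.001, 0.001, -1.0]]
ft_force: [-0.4, -0.6, 0.3]
grip_width: 1.0
grip_force: 0.0
thick_roll_center 0.59 [250.0, 182.0] [ 498.5 -270.2] [26.2 74.2] ax -45.0 top 26.0 [ 80. 105. 107.]
clock 3.1 tcp [ 498.  -271.6  142. ] F [ 0.6 -0.5  0.2] w 1.0 gf 0.0
shift cm [-0.07 -0.16 14.  ]
turn rad 0.011 or -3.13 q7 -1.93
```

```bash
python3 -m creep '[[0,-0.1,2.8,0.01,1],[0,0,2.8,0,1],[0,0,2.8,0,1],[0,0,2.8,0,1],[0,0,1.8,0,1],[0,0,0.8,0,1],[0,0,0,0,-1],[0,0,0,0,-1],[0,0,0,0,-1],[0,0,0,0,-1],[0,0,0,0,-1],[0,0,0,0,-1]]' 60
```

```text
clock: 4.1
tcp_pos: [499.7, -270.4, 4.7]
eef_rot: [[0.711, -0.703, 0.002], [-0.703, -0.711, -0.001], [0.002, -0.001, -1.0]]
ft_force: [-3.6, 1.4, 12.5]
grip_width: 0.291
grip_force: 58.2
```

```bash
python3 -m creep '[[0,0,-3,0,-1],[0,0,-4,0,-1],[0,0,-4,0,-1],[-1,-1,-4,0,-1],[-3,-2.4,-3,0,-1],[-3.2,-2.6,0,0,-1],[-3.2,-2.6,0,0,-1],[-3.2,-2.6,0,0,-1],[-3.2,-2.6,0,0,-1],[-3.2,-2.6,0,0,-1],[-3.2,-2.6,0,0,-1],[-2,-1.6,0,0,-1]]'
cat >> h.py <<'E'
def mag(cam='wrist',f=None):
    im,d,c=snap(cam,f)
    v,u=np.nonzero(d>0); P=pts(c,np.c_[u,v],d[v,u])
    k=(P[:,2]>80)&(P[:,2]<104)&(np.hypot(P[:,0]-463,P[:,1]-53)<75); Q=P[k]
    rc=cv2.minAreaRect(Q[:,:2].astype(np.float32)); b=cv2.boxPoints(rc)
    e=max((b[1]-b[0],b[2]-b[1]),key=np.linalg.norm); a=np.degrees(np.arctan2(e[1],e[0]))
    print('mag n',len(Q),'c',np.round(rc[0],1),'size',np.round(rc[1],1),'ax',round(a%180,1),'z',np.round(np.percentile(Q[:,2],[5,50,95]),1))
    return im,P,u,v
E
python3 - <<'E'
from h import *
mag(f='w2.png'); mag('top'); go(463,53,160,101)
E
```

```text
clock: 5.1
tcp_pos: [464.5, 51.6, 179.0]
eef_rot: [[0.713, -0.701, 0.001], [-0.701, -0.713, 0.001], [0.0, -0.001, -1.0]]
ft_force: [0.3, 1.3, -1.6]
grip_width: 0.287
grip_force: 60.1
mag n 2724 c [461.4  55.3] size [ 59.5 112.3] ax 101.5 z [84.2 93.  98. ]Traceback (most recent call last):
  File "<stdin>", line 2, in <module>
  File "h.py", line 43, in mag
    print('mag n',len(Q),'c',np.round(rc[0],1),'size',np.round(rc[1],1),'ax',round(a%180,1),'z',np.round(np.percentile(Q[:,2],[5,50,95]),1))
                                                                                                         ~~~~~~~~~~~~~^^^^^^^^^^^^^^^^^^
    return _quantile_unchecked(
        a, q, axis, out, overwrite_input, method, keepdims, weights)
    return _ureduce(a,
                    func=_quantile_ureduce_func,
    ...<5 lines>...
                    overwrite_input=overwrite_input,
                    method=method)
    r = func(a, **kwargs)
    result = _quantile(arr,
                       quantiles=q,
    ...<2 lines>...
                       out=out,
                       weights=wgt)
    slices_having_nans = np.isnan(arr[-1, ...])
                                  ~~~^^^^^^^^^
IndexError: index -1 is out of bounds for axis 0 with size 0
```

View pics/w2.png

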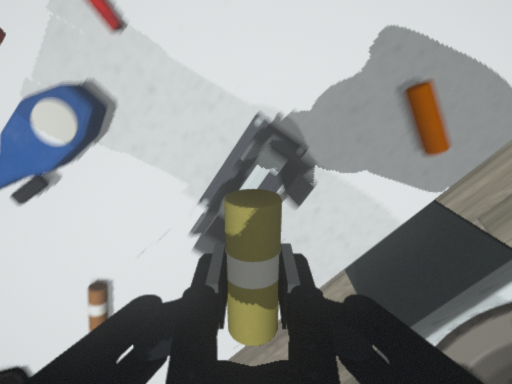

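Wrist view: the olive roll is held with its white band between the pads at (252,270). The magazine behind it is at about (255,185), partly hidden; the orange decoy is at (428,117) and the label gun at (50,130).

```bash
python3 - <<'E'
from h import *
mag(); go(461.5,55,170,101.5)
E
```

```text
mag n 2725 c [461.5  54.9] size [ 59.3 111.5] ax 101.3 z [84. 93. 98.]
clock 5.25 tcp [465.1  49.8 178.9] F [ 0.4 -1.5 -1.1] w 0.28 gf 60.1
shift cm [-0.62 -0.12  0.89]
turn rad 0.594 or -2.548 q7 -2.62
```

```bash
python3 -m creep '[[-0.6,-0.1,0,-0.121,-1],[0,0,0,-0.121,-1],[0,0,0,-0.121,-1],[0,0,0,-0.121,-1],[0,0,0,-0.121,-1],[0,0,0,-0.121,-1],[0,0,0,-0.121,-1],[0,0,0,-0.121,-1],[0,0,0,-0.121,-1],[0,0,0,-0.121,-1],[0,0,0,-0.121,-1],[0,0,0,-0.121,-1]]'
python3 -m creep '[[0,0,0,-0.121,-1],[0,0,0,-0.121,-1],[0,0,0,-0.121,-1],[0,0,0,-0.121,-1],[0,0,0,-0.121,-1],[0,0,0,-0.121,-1],[0,0,0,-0.121,-1],[0,0,0,-0.121,-1],[0,0,0,-0.121,-1],[0,0,0,0,-1],[0,0,0,0,-1],[0,0,0,0,-1]]'
python3 - <<'E'
from h import *
mag(f='w3.png'); go(461.5,55,170,101.4)
E
```

```text
clock: 6.25
tcp_pos: [461.9, 51.4, 178.5]
eef_rot: [[0.78, 0.626, 0.0], [0.626, -0.78, -0.0], [0.0, 0.001, -1.0]]
ft_force: [0.6, 0.2, -1.1]
grip_width: 0.287
grip_force: 60.2
clock: 7.25
tcp_pos: [461.8, 52.0, 178.4]
eef_rot: [[-0.184, 0.983, 0.0], [0.983, 0.184, -0.0], [-0.0, 0.0, -1.0]]
ft_force: [0.7, -0.0, -1.4]
grip_width: 0.286
grip_force: 60.2
mag n 2337 c [459.9  63. ] size [59.4 95.9] ax 101.5 z [84.9 94.2 98. ]
clock 7.3 tcp [461.8  52.2 178.4] F [-0.7  0.5 -1.4] w 0.287 gf 60.2
shift cm [0.28 0.02 0.84]
turn rad -0.013 or 3.128 q7 -0.15
```

View pics/w3.png

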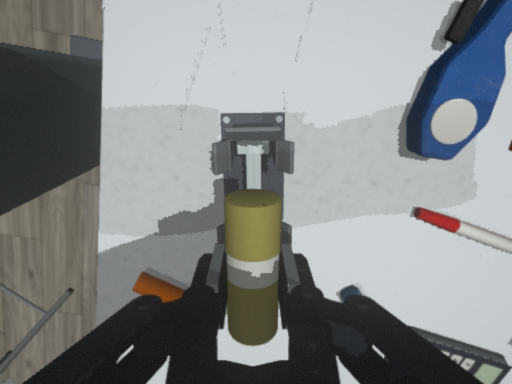

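Wrist view: the held roll (252,265) is now aligned with the magazine, whose far end wall is at (252,125). Centre estimates from the two views agree, so I lower it.

```bash
python3 -m creep '[[0.28,0,1,-0.013,-1],[0,0,1.5,0,-1],[0,0,1.5,0,-1],[0,0,1.5,0,-1],[0,0,1.5,0,-1],[0,0,1.5,0,-1],[0,0,1,0,-1],[0,0,1,0,-1],[0,0,1,0,-1],[0,0,1,0,-1],[0,0,0,0,-1],[0,0,0,0,-1]]'
python3 - <<'E'
from h import *
go(461.5,55,37,101.4)
E
```

```text
clock: 8.3
tcp_pos: [461.0, 55.5, 52.9]
eef_rot: [[-0.202, 0.979, -0.001], [0.979, 0.202, 0.0], [0.0, -0.001, -1.0]]
ft_force: [0.3, 0.5, -2.0]
grip_width: 0.289
grip_force: 60.1
clock 8.3 tcp [461.   55.5  52.9] F [ 0.3  0.5 -2. ] w 0.289 gf 60.1
shift cm [-0.06  0.03  1.59]
turn rad 0.004 or -3.138 q7 -0.28
```

```bash
python3 -m creep '[[0,0,0.3,0,-1],[0,0,0.3,0,-1],[0,0,0.2,0,-1],[0,0,0.2,0,-1],[0,0,0.2,0,-1],[0,0,0.2,0,-1],[0,0,0,0,-1],[0,0,0,0,-1]]'
```

```text
clock: 8.97
tcp_pos: [461.2, 55.4, 39.2]
eef_rot: [[-0.202, 0.979, -0.0], [0.979, 0.202, 0.0], [0.0, -0.0, -1.0]]
ft_force: [-0.3, -0.2, -2.2]
grip_width: 0.286
grip_force: 60.1
```

```bash
python3 -m creep '[[0,0,0.2,0,-1],[0,0,0.2,0,-1],[0,0,0,0,-1],[0,0,0,0,-1]]';python3 -m creep '[[0,0,0.2,0,-1],[0,0,0.1,0,-1],[0,0,0,0,-1],[0,0,0,0,-1]]'
```

```text
clock: 9.3
tcp_pos: [461.4, 55.5, 35.3]
eef_rot: [[-0.202, 0.979, 0.0], [0.979, 0.202, 0.0], [0.0, 0.0, -1.0]]
ft_force: [0.1, 0.9, -1.9]
grip_width: 0.285
grip_force: 60.4
clock: 9.63
tcp_pos: [461.4, 55.5, 32.3]
eef_rot: [[-0.202, 0.979, 0.0], [0.979, 0.202, 0.0], [0.0, 0.0, -1.0]]
ft_force: [0.4, -0.4, 2.3]
grip_width: 0.285
grip_force: 60.7
```

```bash
python3 -m creep '[[0,0,0,0,1],[0,0,0,0,1],[0,0,0,0,1],[0,0,0,0,1],[0,0,-1,0,1],[0,0,-3,0,1],[0,0,-4,0,1],[0,0,-4,0,1],[0,0,-4,0,1],[0,0,0,0,1],[0,0,0,0,1]]'
python3 - <<'E'
from h import *
snap('wrist','w4.png')
roll('medium_roll_center','top');roll('thick_roll_center')
E
```

```text
clock: 10.55
tcp_pos: [462.4, 55.5, 195.2]
eef_rot: [[-0.201, 0.98, 0.005], [0.98, 0.201, 0.0], [-0.001, 0.005, -1.0]]
ft_force: [0.3, -0.1, -0.0]
grip_width: 0.998
grip_force: 0.0
medium_roll_center 0.59 [297.0, 177.0] [621.6 -93.9] [23.3 68.3] ax -48.9 top 26.0 [120. 105.  78.]
medium_roll_center 0.54 [296.0, 247.0] [ 387.2 -108.7] [22.5 65.5] ax -17.1 top 27.6 [  1.  42. 110.]
thick_roll_center 0.65 [255.0, 180.0] [460.4  56.9] [26.3 72.8] ax -79.4 top 53.4 [ 85. 121. 124.]
```

View pics/w4.png

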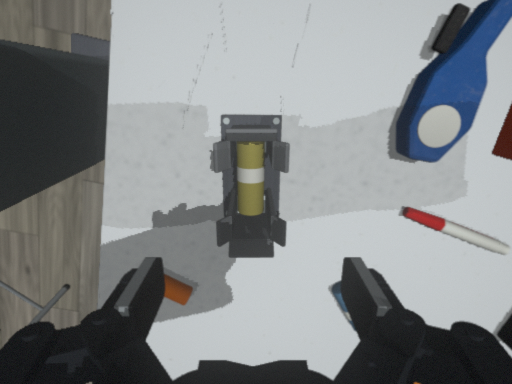

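Wrist view: the thick roll lies in the slot at (251,175), centred in the magazine. The medium (blue) roll peeks out at (345,300), and orange is at (177,290).

```bash
python3 - <<'E'
from h import *
mag()
E
python3 -m creep '[[-2.95,2.13,0,0,1],[-2.95,2.13,0,0,1],[-2.95,2.13,0,0,1],[-2.95,2.13,0,0,1],[-2.95,2.13,0,0,1],[-2.95,2.13,0,0,1],[0,0,0,-0.12,1],[0,0,0,-0.12,1],[0,0,0,-0.12,1],[0,0,0,-0.12,1],[0,0,0,-0.1,1],[0,0,0,0,1]]'
python3 -m creep '[[0,0,1,0,1],[0,0,1,0,1],[0,0,1,0,1],[0,0,0,0,1],[0,0,0,0,1]]'
python3 - <<'E'
from h import *
roll('medium_roll_center',f='w5.png'); roll('medium_roll_center');go(621.6,-93.9,2,-45)
E
```

```text
mag n 3520 c [461.6  54.8] size [ 59.5 112. ] ax 101.4 z [84.  92.6 97.9]
clock: 11.85
tcp_pos: [621.7, -92.1, 191.1]
eef_rot: [[-0.709, 0.705, -0.002], [0.705, 0.709, 0.001], [0.002, -0.001, -1.0]]
ft_force: [0.4, 0.4, 0.1]
grip_width: 1.001
grip_force: 0.0
clock: 12.27
tcp_pos: [621.5, -92.0, 161.1]
eef_rot: [[-0.705, 0.709, -0.002], [0.709, 0.705, 0.0], [0.002, -0.001, -1.0]]
ft_force: [0.6, 0.2, 0.3]
grip_width: 1.001
grip_force: 0.0
medium_roll_center 0.86 [252.0, 175.0] [620.5 -92.8] [23.8 68.4] ax -48.7 top 23.2 [104.  95.  81.]
medium_roll_center 0.66 [44.0, 19.0] [ 403.7 -112.9] [23.8 31.3] ax -19.8 top 23.3 [ 43.  84. 143.]
medium_roll_center 0.86 [45.0, 16.0] [ 404.1 -112.7] [24.  30.1] ax -20.8 top 23.4 [ 39.  81. 142.]
medium_roll_center 0.82 [251.0, 176.0] [620.1 -92.5] [24.  67.4] ax -48.4 top 23.1 [104.  95.  82.]
clock 12.47 tcp [622.4 -92.1 162.7] F [ 0.  -0.2  0.7] w 1.001 gf 0.0
shift cm [-0.06 -0.19 16.07]
turn rad -0.003 or 3.139 q7 0.64
```

View pics/w5.png

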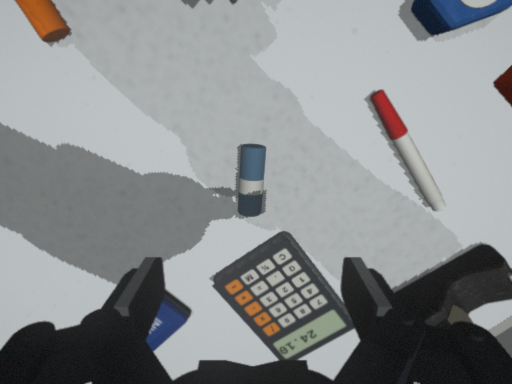

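Wrist view: the blue roll with the white band is at (251,180), the calculator at (283,295), the ink pad at (165,320) and orange at (40,15). The roll measures 24 x 68, which fits the medium roll, and the fingers clear the calculator.

```bash
python3 -m creep '[[0.08,-0.15,2.5,0.058,1],[0,0,3,0,1],[0,0,3,0,1],[0,0,3,0,1],[0,0,2.5,0,1],[0,0,1.8,0,1],[0,0,0,0,1],[0,0,0,0,-1],[0,0,0,0,-1],[0,0,0,0,-1],[0,0,0,0,-1],[0,0,0,0,-1]]'
python3 -m creep '[[0,0,0,0,-1],[0,0,0,0,-1],[0,0,0,0,-1]]'
```

```text
clock: 13.47
tcp_pos: [621.1, -92.9, 5.4]
eef_rot: [[-0.663, 0.749, 0.002], [0.749, 0.663, -0.0], [-0.001, 0.001, -1.0]]
ft_force: [-0.4, -0.8, -1.0]
grip_width: 0.299
grip_force: 0.0
clock: 13.72
tcp_pos: [621.1, -92.8, 5.5]
eef_rot: [[-0.663, 0.749, 0.002], [0.749, 0.663, -0.0], [-0.001, 0.001, -1.0]]
ft_force: [-2.2, -0.2, 12.3]
grip_width: 0.254
grip_force: 58.3
```

```bash
python3 -m creep '[[0,0,-3,0,-1],[0,0,-4,0,-1],[0,0,-4,0,-1],[0,0,-4,0,-1],[1.65,-0.15,-2.5,0,-1],[4,-0.4,0,0,-1],[4,-0.4,0,0,-1],[4,-0.4,0,0,-1],[4,-0.4,0,0,-1],[4,-0.4,0,0,-1],[0,0,0,0,-1]]'
python3 -m creep '[[0,0,0,0.105,-1],[0,0,0,0.105,-1],[0,0,0,0.105,-1],[0,0,0,0.105,-1],[0,0,0,0.105,-1],[0,0,0,0,-1],[0,0,0,0,-1],[0,0,0,0,-1]]'
python3 - <<'E'
from h import *
snap('wrist','w6.png'); go(461.5,55,68,101.4)
E
```

```text
clock: 14.63
tcp_pos: [456.1, 59.4, 179.7]
eef_rot: [[-0.667, 0.745, -0.001], [0.745, 0.667, -0.001], [0.0, -0.001, -1.0]]
ft_force: [0.9, 0.8, -0.9]
grip_width: 0.253
grip_force: 59.6
clock: 15.3
tcp_pos: [460.8, 55.2, 179.4]
eef_rot: [[-0.202, 0.979, 0.0], [0.979, 0.202, -0.0], [-0.0, 0.0, -1.0]]
ft_force: [0.0, 0.2, -1.7]
grip_width: 0.253
grip_force: 59.5
clock 15.35 tcp [460.8  55.1 179.4] F [-0.1 -0.  -0.6] w 0.251 gf 59.5
shift cm [-0.02  0.06 11.14]
turn rad 0.004 or -3.137 q7 -0.15
```

View pics/w6.png

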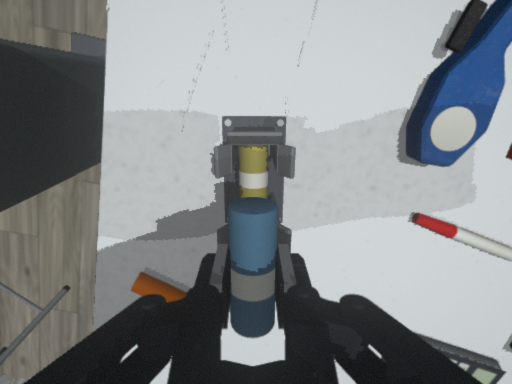

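The blue roll (252,265) is held in line above the thick one (253,175).

```bash
python3 -m creep '[[0,0.05,1,0,-1],[0,0,2,0,-1],[0,0,2,0,-1],[0,0,1.5,0,-1],[0,0,1.5,0,-1],[0,0,1.5,0,-1],[0,0,1,0,-1],[0,0,0.8,0,-1],[0,0,0.5,0,-1],[0,0,0,0,-1],[0,0,0,0,-1]]'
python3 -m creep '[[0,0,0.2,0,-1],[0,0,0.2,0,-1],[0,0,0.2,0,-1],[0,0,0.2,0,-1],[0,0,0,0,-1],[0,0,0,0,-1]]'
```

```text
clock: 16.27
tcp_pos: [461.4, 55.3, 61.4]
eef_rot: [[-0.199, 0.98, -0.0], [0.98, 0.199, 0.0], [0.0, 0.0, -1.0]]
ft_force: [0.4, -1.1, -0.8]
grip_width: 0.252
grip_force: 59.5
clock: 16.77
tcp_pos: [461.8, 55.3, 53.7]
eef_rot: [[-0.199, 0.98, 0.001], [0.98, 0.199, 0.0], [-0.0, 0.001, -1.0]]
ft_force: [0.6, -0.0, 3.1]
grip_width: 0.252
grip_force: 60.2
```

```bash
python3 -m creep '[[0,0,0.2,0,-1],[0,0,0.2,0,-1],[0,0,0.2,0,-1],[0,0,0,0,-1],[0,0,0,0,-1]]'
python3 -m creep '[[0,0,0.2,0,-1],[0,0,0.2,0,-1],[0,0,0,0,-1],[0,0,0,0,-1]]'
```

```text
clock: 17.18
tcp_pos: [461.7, 55.3, 47.6]
eef_rot: [[-0.199, 0.98, 0.001], [0.98, 0.199, 0.0], [-0.0, 0.001, -1.0]]
ft_force: [0.0, -0.1, 3.4]
grip_width: 0.251
grip_force: 60.2
clock: 17.52
tcp_pos: [461.5, 55.3, 43.5]
eef_rot: [[-0.199, 0.98, 0.001], [0.98, 0.199, 0.0], [-0.0, 0.001, -1.0]]
ft_force: [0.5, -0.6, 2.2]
grip_width: 0.252
grip_force: 60.2
```

```bash
python3 -m creep '[[0,0,0.1,0,-1],[0,0,0.1,0,-1],[0,0,0.1,0,-1],[0,0,0,0,-1],[0,0,0,0,-1]]'
python3 -m creep '[[0,0,0.1,0,-1],[0,0,0.1,0,-1],[0,0,0,0,-1],[0,0,0,0,-1]]'
```

```text
clock: 17.93
tcp_pos: [463.2, 55.6, 41.5]
eef_rot: [[-0.199, 0.98, 0.004], [0.98, 0.199, 0.001], [-0.0, 0.004, -1.0]]
ft_force: [1.5, 0.3, 22.0]
grip_width: 0.25
grip_force: 62.3
clock: 18.27
tcp_pos: [465.3, 56.1, 41.0]
eef_rot: [[-0.199, 0.98, 0.008], [0.98, 0.199, 0.001], [-0.0, 0.008, -1.0]]
ft_force: [1.6, -1.0, 46.1]
grip_width: 0.257
grip_force: 64.9
```

```bash
python3 -m creep '[[0,0,-0.2,0,-1],[0,0,-0.2,0,-1],[0,0,0,0,1],[0,0,0,0,1],[0,0,0,0,1],[0,0,0,0,1],[0,0,-1,0,1],[0,0,-4,0,1],[0,0,-4,0,1],[0,0,-4,0,1],[0,0,-1.5,0,1],[0,0,0,0,1]]'
python3 - <<'E'
from h import *
roll('medium_roll_center');mag()
E
python3 -m creep '[[3.9,1.05,0,0,1],[3.9,1.05,0,0,1],[3.9,1.05,0,0,1],[3.9,1.05,0,0,1],[3.9,1.05,0,0,1],[3.9,1.05,0,0,1],[0,0,0.5,-0.108,1],[0,0,1,-0.108,1],[0,0,1,-0.108,1],[0,0,1,-0.108,1],[0,0,0,0,1],[0,0,0,0,1]]'
python3 - <<'E'
from h import *
roll('thin_roll_center',f='w7.png'); roll('thin_roll_center');go(476,297,4,-54)
E
```

```text
clock: 19.27
tcp_pos: [463.1, 55.7, 191.9]
eef_rot: [[-0.199, 0.98, 0.006], [0.98, 0.199, 0.0], [-0.001, 0.006, -1.0]]
ft_force: [0.3, -0.7, 0.8]
grip_width: 1.001
grip_force: 0.0
medium_roll_center 0.93 [176.0, 291.0] [ 401.  -109.1] [19.4 35.2] ax -19.6 top 22.9 [ 36.  64. 108.]
mag n 3629 c [461.4  55.5] size [ 59.4 111.6] ax 101.5 z [84.  92.6 97.9]
clock: 20.42
tcp_pos: [475.8, 296.7, 151.0]
eef_rot: [[-0.588, 0.809, -0.003], [0.809, 0.588, -0.001], [0.001, -0.003, -1.0]]
ft_force: [0.6, -0.3, 0.1]
grip_width: 0.999
grip_force: 0.0
thin_roll_center 0.72 [255.0, 178.0] [475.1 299.5] [21.1 62. ] ax -53.1 top 20.4 [ 86.  98. 113.]
clock 20.62 tcp [476.7 297.2 152.7] F [-0.7  0.   0.5] w 1.003 gf 0.0
shift cm [ 0.03 -0.08 14.87]
turn rad 0.001 or -3.14 q7 -0.31
```

View pics/w7.png

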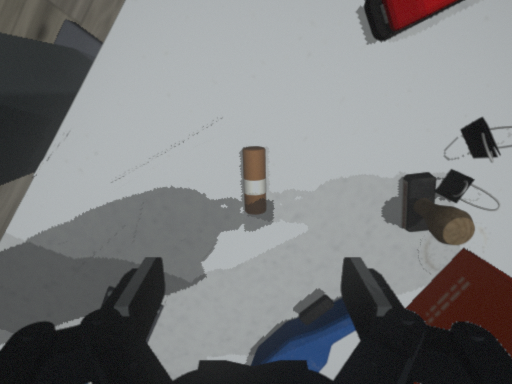

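Wrist view: the brown roll with the white band is at (255,180), size 21 x 62, so it is the thin roll. The stamp is at (435,210) and the label gun at (310,330), both clear of the fingers.

```bash
python3 -m creep '[[0.25,0.07,2,-0.015,1],[0,0,3,0,1],[0,0,3,0,1],[0,0,3,0,1],[0,0,2,0,1],[0,0,1.6,0,1],[0,0,0,0,-1],[0,0,0,0,-1],[0,0,0,0,-1],[0,0,0,0,-1],[0,0,0,0,-1],[0,0,0,0,-1]]'
python3 -m creep '[[0,0,0,0,-1],[0,0,0,0,-1],[0,0,0,0,-1]]'
```

```text
clock: 21.62
tcp_pos: [476.4, 299.8, 7.5]
eef_rot: [[-0.602, 0.798, 0.002], [0.798, 0.602, 0.001], [-0.001, 0.002, -1.0]]
ft_force: [-2.0, -3.2, 12.1]
grip_width: 0.215
grip_force: 58.3
clock: 21.87
tcp_pos: [476.4, 299.8, 7.6]
eef_rot: [[-0.602, 0.798, 0.002], [0.798, 0.602, 0.001], [-0.001, 0.002, -1.0]]
ft_force: [-2.1, -1.5, 12.4]
grip_width: 0.217
grip_force: 58.4
```

```bash
python3 -m creep '[[0,0,-3,0,-1],[0,0,-4,0,-1],[0,0,-4,0,-1],[0,0,-4,0,-1],[-2.66,-2.28,-2.5,0,-1],[-2.66,-2.28,0,0,-1],[-2.66,-2.28,0,0,-1],[-2.66,-2.28,0,0,-1],[-2.66,-2.28,0,0,-1],[-2.66,-2.28,0,0,-1],[-2.66,-2.28,0,0,-1],[0,0,0,0,-1]]'
python3 -m creep '[[0,0,0,0.111,-1],[0,0,0,0.111,-1],[0,0,0,0.111,-1],[0,0,0,0.112,-1],[0,0,0,0,-1],[0,0,0,0,-1],[0,0,0,0,-1]]'
python3 - <<'E'
from h import *
snap('wrist','w8.png'); go(461.5,55,85,101.4)
E
```

```text
clock: 22.87
tcp_pos: [459.9, 49.2, 180.6]
eef_rot: [[-0.597, 0.802, -0.0], [0.802, 0.597, -0.003], [-0.002, -0.002, -1.0]]
ft_force: [-0.2, -0.4, -1.6]
grip_width: 0.215
grip_force: 59.8
clock: 23.45
tcp_pos: [460.6, 55.9, 180.7]
eef_rot: [[-0.205, 0.979, 0.0], [0.979, 0.205, -0.0], [-0.0, 0.0, -1.0]]
ft_force: [0.6, 0.1, -1.1]
grip_width: 0.215
grip_force: 59.8
clock 23.5 tcp [460.6  55.9 180.6] F [ 0.5 -0.4 -0.9] w 0.216 gf 59.8
shift cm [-0.11  0.06  9.56]
turn rad 0.006 or -3.135 q7 -0.17
```

View pics/w8.png

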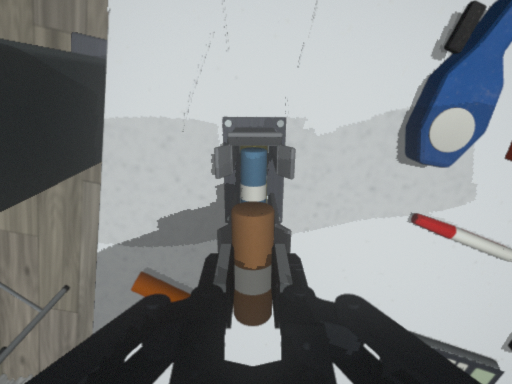

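The brown roll is held (252,265), with the blue one below in the slot (253,170), aligned.

```bash
python3 -m creep '[[-0.1,0.05,1,0,-1],[0,0,2,0,-1],[0,0,2,0,-1],[0,0,1.5,0,-1],[0,0,1.5,0,-1],[0,0,1.5,0,-1],[0,0,1,0,-1],[0,0,0.4,0,-1],[0,0,0,0,-1],[0,0,0,0,-1]]'
python3 -m creep '[[0,0,0.1,0,-1],[0,0,0.1,0,-1],[0,0,0,0,-1],[0,0,0,0,-1]]'
```

```text
clock: 24.33
tcp_pos: [461.5, 55.1, 71.6]
eef_rot: [[-0.201, 0.98, 0.0], [0.98, 0.201, 0.0], [0.0, 0.0, -1.0]]
ft_force: [-0.1, 0.8, -1.1]
grip_width: 0.215
grip_force: 59.8
clock: 24.67
tcp_pos: [461.5, 54.9, 69.8]
eef_rot: [[-0.201, 0.98, 0.001], [0.98, 0.201, -0.0], [-0.0, 0.001, -1.0]]
ft_force: [-0.4, 0.4, -1.0]
grip_width: 0.214
grip_force: 59.8
```

```bash
python3 -m creep '[[0,0,0.1,0,-1],[0,0,0.1,0,-1],[0,0,0.1,0,-1],[0,0,0,0,-1],[0,0,0,0,-1]]'
python3 -m creep '[[0,0,0.1,0,-1],[0,0,0.1,0,-1],[0,0,0,0,-1],[0,0,0,0,-1]]'
```

```text
clock: 25.08
tcp_pos: [462.8, 55.3, 67.5]
eef_rot: [[-0.201, 0.98, 0.003], [0.98, 0.201, 0.0], [-0.0, 0.003, -1.0]]
ft_force: [0.5, -0.3, 14.7]
grip_width: 0.216
grip_force: 61.7
clock: 25.42
tcp_pos: [464.9, 55.8, 66.8]
eef_rot: [[-0.201, 0.98, 0.007], [0.98, 0.201, 0.001], [-0.0, 0.007, -1.0]]
ft_force: [1.4, -0.8, 36.9]
grip_width: 0.217
grip_force: 63.9
```

```bash
python3 -m creep '[[0,0,-0.2,0,-1],[0,0,-0.15,0,-1],[0,0,0,0,1],[0,0,0,0,1],[0,0,0,0,1],[0,0,0,0,1],[0,0,-1,0,1],[0,0,-4,0,1],[0,0,-4,0,1],[0,0,-2.5,0,1],[0,0,0,0,1],[0,0,0,0,1]]'
python3 - <<'E'
from h import *
roll('thin_roll_center',f='w9.png');go(461.5,55,85,101.4)
E
```

```text
clock: 26.42
tcp_pos: [462.1, 55.0, 184.9]
eef_rot: [[-0.2, 0.98, 0.003], [0.98, 0.2, -0.0], [-0.001, 0.003, -1.0]]
ft_force: [-0.6, -0.4, -0.7]
grip_width: 0.999
grip_force: 0.0
thin_roll_center 0.63 [243.0, 190.0] [454.1  53.9] [21.9 61.8] ax -78.3 top 77.2 [ 81.  98. 116.]
clock 26.52 tcp [460.9  54.8 182.8] F [ 0.1 -0.8 -0.9] w 0.999 gf 0.0
shift cm [0.01 0.07 9.78]
turn rad 0.003 or -3.139 q7 -0.18
```

View pics/w9.png

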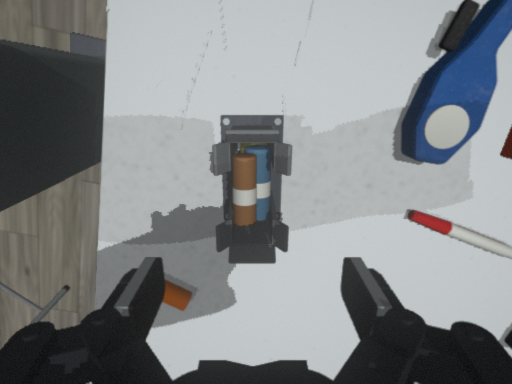

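Wrist view: the thin roll at (244,190) and the blue one beneath at (262,185) lean to opposite slot walls, inside the magazine. The thin roll is about 6.5–7.5 mm off centre (limit 10), with its top at 77 mm. That height fits the follower against its hard stop.

```bash
python3 - <<'E'
from h import *
roll('thin_roll_center'); im,P,u,v=mag()
Q=P[:,:2]-[461.5,55]; a=np.radians(101.4); ly=Q@[np.cos(a),np.sin(a)]; lx=Q@[np.sin(a),-np.cos(a)]
k=(abs(ly)<15)&(abs(lx)<16); z=P[k,2]; x=lx[k]
for b in range(-16,16,3):
    m=(x>=b)&(x<b+3)
    if m.any(): print(b+1.5,round(np.median(z[m]),1),m.sum())
E
```

```text
thin_roll_center 0.66 [247.0, 188.0] [455.   54.2] [21.3 61.6] ax -79.2 top 77.0 [ 80.  97. 115.]
mag n 3790 c [461.5  55.1] size [ 59.5 111.5] ax 101.3 z [83.8 92.7 97.9]
-14.5 255.9 376
-11.5 255.9 373
-8.5 255.9 380
-5.5 256.6 336
-2.5 256.5 351
0.5 257.1 302
3.5 256.5 341
6.5 255.8 370
9.5 255.9 353
12.5 256.1 363
15.5 257.6 178
```

```bash
python3 -c "
from cell import env
print(env.hand_in())"
```

```text
the job is handed in; nothing more can be done
None
```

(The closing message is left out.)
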